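# Swing out the display hook and hang the large padlock

### The job

Swing the folded steel hook on the little display stand fully out, square to the board, then hang the larger of the two brass padlocks on it by its shackle, so that it hangs still and free for the viewing. Leave the smaller padlock, the cotton reel and the ink bottle where they stand.

Things in the scene. Friction and masses are not known exactly. Their poses are not given: they have to be found in the camera images.
- stand: fixed wooden display stand. Origin on the table under the middle of the board's front face; x out of its back, y along the board, z up. Foot 18 high, x -50 to 80. Board y -85 to 85, x 0 to 18, top z 200, with an open finger notch in the top edge, y -68 to 20, down to z 135, right through, behind the outer part of the folded hook. Hook hinge at x -12, y 55, z 170
- swing_hook (a joint): hook angle about its upright pin (rad): 0 = folded along the board, pointing to the stand's -y; grows as it swings out to the front (clockwise from above); 1.571 = fully out at its stop, pointing to the stand's -x. Starts at 0 to 0.3. A friction hinge (0.06 N m): stays where it is left
- hook_hinge (a point): on the hinge pin, at mid-height of the hook's arm (z 170). Its axes turn with the hook: -y along the arm to its tip, z up
- hook_rest (a point): resting place: on the arm's top face, 60 from the pin (z 176). Axes turn with the hook: -y to the tip, z up. The steel arm is a flat bar 8 thick, 12 high (z 164 to 176), reaching 98 from the pin; the last 9 turn up 10 above the top face (tip top z 186). Folded, the arm is 8 clear of the board's face
- large_padlock: larger brass padlock, loose, 0.25 to 0.46 kg, standing shackle up. Origin centre of underside; x thickness, y width, z up. Body 28 (x) x 60 (y) x 46 high. Closed square steel shackle, 50 wide outside with flat sides, 10 x 10 section; opening 30 wide (y), 40 high (z 46 to 86), seen through along x. Whole height 96. Either face may look to the front when hung
- large_padlock_bar (a point): middle of the underside of the large padlock's shackle bar, 86 above its underside; axes as large_padlock
- small_padlock: the smaller brass padlock of the same form, standing, loose: body 20 x 40 x 30, shackle 34 wide, whole height 59. Origin at the centre of its underside. To be left alone
- cotton_reel: loose cotton reel standing on end, 31 across, 42 high, origin at the centre of its underside. To be left alone
- ink_bottle: loose square ink bottle 44 x 44, 63 high, origin at the centre of its underside. To be left alone
There are look-alikes about, which are no part of the job. Leave any blue or orange look-alike of the large_padlock alone.

How it is judged:
By the outcome, as a careful person would: the job done as asked, in the order asked, and still so for the second after the job is handed in, with the robot touching nothing.
It also fails if it takes over 59 s, if anything falls off the work surface, if the arm or the gripper's body presses on something with over 40 N, if the wrist force passes 120 N, or if a joint passes its speed limit or range.

### The arm

A 7-joint arm with a two-finger parallel gripper is mounted at the origin on the work surface; the furniture and walls round the work are solid. World frame = base frame: x ahead of the robot, y to its left, z up, the work surface at z = 0. Lengths are in mm, angles in rad, forces in N, time in s.
With the tool pointing down it reaches from about 425 to 1025 mm from the base axis. Payload 9.4 kg.
Tool frame: the origin (TCP) lies midway between the tips of the shut fingers; the grasp point (between the pads) lies behind it (robot.tcp_to_grasp is the z of the grasp point in the tool frame, in mm); z points along the fingers, y is the line along which they close (so a half turn about z gives the same grasp; the last joint's range is limited). The gripper opens to 93 mm and grips with 3 to 60 N. Pads are 15 mm wide; open, the fingers measure 128 mm over their backs; the gripper's body (75 mm by 188 mm) begins 65 mm behind the grasp point.
Start: joints at [1.271, 0.599, -0.003, 1.599, 0.002, 0.943, -0.08], TCP at [160.187, -707.082, 218.618] pointing down, gripper open.
Joint ranges: [-2.57, 2.57], [-0.35, 1.97], [-1.29, 1.29], [0.11, 2.56], [-1.05, 4.19], [0.11, 1.86], [-2.63, 2.63]. Speed limits (rad/s): [2.22, 2.22, 3.01, 3.01, 3.14, 3.14, 3.14].

### API

Orientations are given as a rotation vector (axis times angle).
In Python, from workcell import robot gives the robot as it stands.
- The arm moves only by the shell command python3 -m handwheel 'ROWS' [OPENING] [FORCE]. ROWS is a JSON list that holds a single list of rows (three levels of brackets), with 1 to 8 rows, each of 6 numbers: dx, dy, dz in units of 25 mm, then a rotation vector rx, ry, rz in units of 0.1 rad; each row shifts and turns the commanded pose from where the row before left it, along the tool's axes as they then stand; what a row does not reach is not made up. A row lasts 1/10 s, in which the tool goes at most 50 mm and 0.15 rad, less where a joint would pass 70% of its speed; a pose out of reach is approached as far as the arm can. OPENING is the finger opening in mm, set as the command begins (- or left out keeps the last). The fingers move at their own pace and stop on an object; FORCE is the grip in N (left out, the last holds). Time passes only in rows, so rows that do not move let the fingers close. It prints the time, the measured TCP pose, the force, the opening and the grip force at its end. Input that does not fit is refused with a message, and nothing moves.
- robot.read_state(): the state, without advancing time (a new reading comes with each control period).
- robot.get_image(name): name is "scene" or "top"; returns the picture (480x640x3 uint8, red, green, blue); there is no depth.
- robot.get_calibration(name): a dict with "fx", "fy", "cx", "cy" (pixels), "camera_from_world" (4x4, takes a point from world to camera coordinates). Camera axes: x right, y down, z forward; pixel columns grow to the right and rows downward; lengths in mm; the calibration is good to about 2 mm. A picture is of the moment at which its call begins. get_calibration takes no time and is no camera call.
- robot.close_job(): hands the job in; it is judged then, once.
The state is a dict: "clock": time; "joint_pos": joint angles; "joint_velocities": joint speeds; "joint_torque": joint torques, N m; "tool_pos": TCP position; "orientation": TCP orientation; "contact_force": force on the tool from outside, world axes, zero at the start; "ft_torque": the same for the moment, N m; "width": finger opening in mm; "gripper_force": force on a finger pad.
Only numpy, scipy, OpenCV 4.12 (cv2) and the standard library are available. Lean on these libraries where they do the work, as an engineer would, in place of code of your own. Each camera call takes 0.05 s, during which the arm holds its last target. There are 200 camera calls.

## Working session

There is one attempt and no reset: what is moved stays moved. The work goes in short steps, Python scripts to look and compute and a shell command to move; the robot and the scene stay as the last step left them, time stands still between calls to the robot, and variables do not carry over. Pictures are saved under pics/ and viewed, at most 12 in all, crops included, and the job is handed in when it is done.

```bash
ls; mkdir -p pics
python3 - <<'E'
from workcell import robot
import cv2,numpy as np
for n in("scene","top"):
    cv2.imwrite(f"pics/{n}0.png",robot.get_image(n)[:,:,::-1]); c=robot.get_calibration(n); print(n,c["fx"],c["fy"],c["cx"],c["cy"],np.round(c["camera_from_world"],3).tolist())
s=robot.read_state();print(s["tool_pos"],s["orientation"],s["clock"],robot.tcp_to_grasp)
E
```

```text
pics
scene 591.1684549592761 591.1684549592761 314.7292139217268 234.8337068836429 [[-0.797, -0.604, 0.005, 380.107], [-0.441, 0.576, -0.688, 316.708], [0.413, -0.551, -0.725, 822.919], [0.0, 0.0, 0.0, 1.0]]
top 478.27907920496756 478.27907920496756 319.54766228825656 240.48715008930006 [[0.012, -1.0, 0.014, -31.439], [-0.998, -0.013, -0.069, 504.596], [0.069, -0.013, -0.998, 945.261], [0.0, 0.0, 0.0, 1.0]]
[ 160.07341824 -706.67174983  217.85308818] [-3.12078929e+00 -3.49135554e-01  4.53382560e-04] 0.1 -18.8
```

View pics/scene0.png

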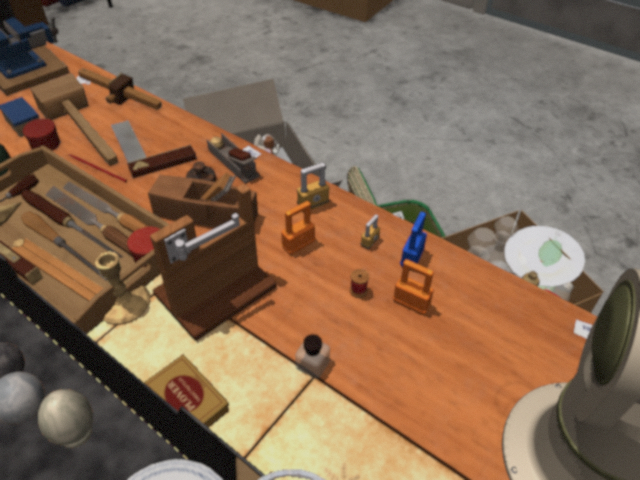

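View pics/top0.png

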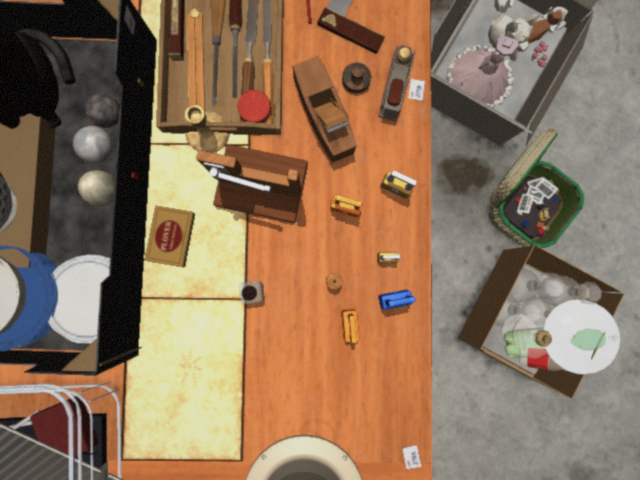

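The scene view shows the stand near (215,265), with the silver hook folded from hinge (175,245) to tip (237,220). The large brass padlock is at (313,185), the small one at (370,232), and the orange and blue ones are look-alikes. In the top view the large padlock is at (398,183) and the stand at (258,185). Next I'll zoom in on both.

Run:
```python
import cv2,numpy as np
a=cv2.imread("pics/top0.png");b=cv2.imread("pics/scene0.png")
A=cv2.resize(a[140:230,190:320],None,fx=4,fy=4,interpolation=2)[:300]
A=cv2.resize(a[140:230,190:420],(766,300),interpolation=2) # x3.33
B=cv2.resize(b[150:340,145:345],None,fx=1,fy=1)
B=cv2.resize(b[150:250,145:345],(600,300),interpolation=2) # x3
o=np.zeros((600,800,3),np.uint8);o[:300,:766]=A;o[300:,:600]=B
cv2.imwrite("pics/z0.png",o)
```

```text
(no output)
```

View pics/z0.png

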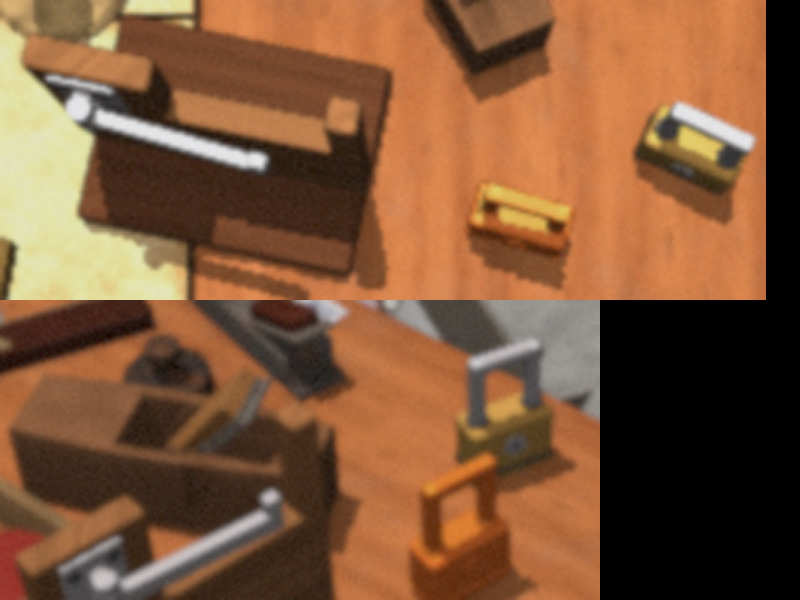

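The zoom shows the stand's front facing the robot. The pin is at crop (78,107) and the hook tip at (262,160), folded with a small angle. The large padlock's white bar runs from (678,108) to (750,145). Next I'll measure these.

```bash
cat > h.py <<'E'
from workcell import robot
import numpy as np, cv2
from scipy.spatial.transform import Rotation as R
def ray(n,uv,z):
    c=robot.get_calibration(n);T=np.linalg.inv(c["camera_from_world"])
    d=T[:3,:3]@[(uv[0]-c["cx"])/c["fx"],(uv[1]-c["cy"])/c["fy"],1];o=T[:3,3]
    return (o+d*(z-o[2])/d[2])[:2].round(1)
def proj(n,p):
    c=robot.get_calibration(n);q=(np.array(c["camera_from_world"])@[*p,1])[:3]
    return (round(q[0]/q[2]*c["fx"]+c["cx"],1),round(q[1]/q[2]*c["fy"]+c["cy"],1))
def white(img,box,t=150,sat=45):
    u0,v0,u1,v1=box;h=cv2.cvtColor(img[v0:v1,u0:u1],cv2.COLOR_BGR2HSV)
    m=((h[...,2]>t)&(h[...,1]<sat)).astype(np.uint8)
    cs,_=cv2.findContours(m,cv2.RETR_EXTERNAL,cv2.CHAIN_APPROX_NONE)
    out=[]
    for c in sorted(cs,key=cv2.contourArea)[::-1][:3]:
        r=cv2.minAreaRect(c);b=cv2.boxPoints(r)+[u0,v0];out.append((np.round(np.add(r[0],[u0,v0]),1),np.round(r[1],1),np.round(b,1)))
    return out
E
python3 - <<'E'
from h import *
a=cv2.imread("pics/top0.png");b=cv2.imread("pics/scene0.png")
print("hook");[print(*x) for x in white(a,(195,155,275,200))]
print("pad");r=white(a,(380,165,420,200));[print(*x) for x in r]
for q in r[0][2]:print(ray("top",q,96))
print("pad s");r=white(b,(295,155,335,200),185);[print(*x) for x in r]
for q in r[0][2]:print(ray("scene",q,96))
k=766/230
f=lambda x,y,z:print((x,y,z),ray("top",(190+x/k,140+y/3.3333),z))
print("foot");f(80,216,18);f(350,270,18);f(390,70,18);f(122,22,18)
print("board top fl, bl, br,fr");f(22,62,200);f(30,38,200);f(357,100,200);f(152,85,200);f(328,122,200)
print("pin,tip");f(78,107,178);f(262,160,186);f(95,115,176)
g=lambda x,y,z:print("s",(x,y,z),ray("scene",(145+x/3,150+(y-300)/3),z))
g(102,577,178);g(270,497,186);g(545,345,96);g(470,358,96)
E
```

```text
hook
[243.4 181.7] [52.6  4.9] [[217.4 177.1]
 [218.7 172.4]
 [269.4 186.4]
 [268.1 191.1]]
[213.3 171.8] [7.1 7.8] [[208.  172. ]
 [213.5 166.5]
 [218.5 171.5]
 [213.  177. ]]
[213.1 164.7] [18.4  1.4] [[203.9 163.6]
 [204.2 162.2]
 [222.2 165.8]
 [222.  167.2]]
pad
[403.5 177.5] [25.5  4.9] [[391.  174. ]
 [393.2 169.6]
 [416.  181. ]
 [413.8 185.4]]
[ 625.9 -156.5]
[ 634.3 -160.7]
[ 613.3 -203.4]
[ 604.9 -199.3]
pad s
[312.6 167.3] [ 1.6 21.8] [[302.  170. ]
 [322.7 163.1]
 [323.2 164.6]
 [302.5 171.5]]
[ 630.5 -162.9]
[ 611.8 -202.5]
[ 608.4 -199.6]
[ 627.1 -160.1]
foot
(80, 216, 18) [574.4 188.4]
(350, 270, 18) [543.7  24.5]
(390, 70, 18) [666.8   1.9]
(122, 22, 18) [694. 166.]
board top fl, bl, br,fr
(22, 62, 200) [624.7 180.8]
(30, 38, 200) [636.8 177.2]
(357, 100, 200) [608.2  15.2]
(152, 85, 200) [614.2 116.5]
(328, 122, 200) [597.   29.3]
pin,tip
(78, 107, 178) [607.3 157.3]
(262, 160, 186) [580.1  62.9]
(95, 115, 176) [603.8 149. ]
s (102, 577, 178) [612.7 150.5]
s (270, 497, 186) [579.2  65.3]
s (545, 345, 96) [ 602.5 -202.6]
s (470, 358, 96) [ 632.1 -164. ]
```

```bash
cat >> h.py <<'E'
O=np.array([607.5,98.]);PSI=-0.183
def st(x,y): c,s=np.cos(PSI),np.sin(PSI);return O+[c*x-s*y,s*x+c*y]
def delta(p,z,yaw=None,frm=None):
    """tool-axes shift to world (p,z) at present orientation, then rz to bring tool y to world angle yaw"""
    s=robot.read_state();r=R.from_rotvec(s["orientation"]);M=r.as_matrix()
    t=s["tool_pos"] if frm is None else frm
    d=M.T@(np.array([*p,z])-t);y=np.arctan2(M[1,1],M[0,1])
    # levelling error of the tool axis
    print("shift",d.round(1),"yaw",y.round(3),"rz",None if yaw is None else np.round(-((yaw-y+np.pi)%(2*np.pi)-np.pi),3),"tilt",M[:2,2].round(3),"t",s["clock"])
def loc(p): c,s=np.cos(PSI),np.sin(PSI);d=np.array(p)[:2]-O;return np.round([c*d[0]+s*d[1],-s*d[0]+c*d[1]],1)
E
python3 - <<'E'
from h import *
print(st(12,-20),st(-12,55)); delta(st(12,-20),270,PSI)
E
```

```text
[615.66002024  76.15019292] [605.70929006 154.2653833 ]
shift [ 617.3 -662.9  -51.3] yaw -1.348 rz -1.165 tilt [-0.     0.001] t 0.1
```

The manual's scale: shifts go in units of 25 mm and turns go in units of 0.1 rad. Converting my numbers, -33 mm is -1.32, -20 mm is -0.8.

```bash
python3 -m handwheel '[[[0.8, -0.8, -0.32, 0, 0, 0], [1.24, -1.32, -0.32, 0, 0, 0], [1.24, -1.32, -0.32, 0, 0, 0], [1.24, -1.32, -0.32, 0, 0, 0], [1.24, -1.32, -0.32, 0, 0, 0], [1.24, -1.32, -0.32, 0, 0, 0], [1.24, -1.32, 0, 0, 0, 0], [1.24, -1.32, 0, 0, 0, 0]]]' 0
python3 -m handwheel '[[[1.24, -1.32, 0, 0, 0, 0], [1.24, -1.32, 0, 0, 0, 0], [1.24, -1.32, 0, 0, 0, 0], [1.24, -1.32, 0, 0, 0, 0], [1.24, -1.32, 0, 0, 0, 0], [1.24, -1.32, 0, 0, 0, 0], [1.24, -1.32, 0, 0, 0, 0], [1.24, -1.32, 0, 0, 0, 0]]]'
python3 - <<'E'
from h import *
delta(st(12,-20),270,PSI);print(robot.read_state()["joint_pos"])
E
```

```text
clock: 0.9
tool_pos: [336.5, -408.2, 266.8]
orientation: [3.122, 0.349, 0.0]
contact_force: [-0.1, -0.5, -0.7]
width: 33.5
gripper_force: 0.0
clock: 1.7
tool_pos: [519.9, -95.9, 266.5]
orientation: [3.122, 0.349, -0.0]
contact_force: [0.9, 0.3, 1.1]
width: 0.4
gripper_force: 0.0
shift [ 131.4 -146.7   -3.5] yaw -1.348 rz -1.165 tilt [-0. -0.] t 1.7
[ 0.21206144  0.31344554 -0.17846877  1.98366984  0.07296579  0.8507223
 -1.35413697]
```

Converted, -35 mm is -1.4, 31 mm is 1.24, -0.15 rad is -1.5.

```bash
python3 -m handwheel '[[[1.24, -1.4, 0, 0, 0, 0], [1.24, -1.4, 0, 0, 0, 0], [1.24, -1.4, 0, 0, 0, 0], [1.24, -1.4, 0, 0, 0, 0], [0, 0, 0, 0, 0, -1.5], [0, 0, 0, 0, 0, -1.5], [0, 0, 0, 0, 0, -1.5], [0, 0, 0, 0, 0, -1.5]]]'
python3 -m handwheel '[[[0, 0, 0, 0, 0, -1.5], [0, 0, 0, 0, 0, -1.5], [0, 0, 0, 0, 0, -1.5], [0, 0, 0, 0, 0, -1.2], [0, 0, 0, 0, 0, 0], [0, 0, 0, 0, 0, 0]]]'
python3 - <<'E'
from h import *
delta(st(12,-20),270,PSI)
a=robot.get_image("top")[:,:,::-1];b=robot.get_image("scene")[:,:,::-1]
o=np.zeros((600,700,3),np.uint8);o[:300]=cv2.resize(a[130:250,180:460],(700,300));o[300:]=cv2.resize(b[140:290,120:470],(700,300));cv2.imwrite("pics/z1.png",o)
E
```

```text
clock: 2.5
tool_pos: [609.1, 66.5, 266.1]
orientation: [-2.875, -1.266, 0.001]
contact_force: [-0.0, 0.7, 0.3]
width: 0.3
gripper_force: 0.0
clock: 3.1
tool_pos: [609.3, 66.1, 266.3]
orientation: [-2.414, -2.01, 0.001]
contact_force: [-0.5, 0.0, -0.1]
width: 1.0
gripper_force: 0.0
shift [11.1  4.5 -3.7] yaw -0.182 rz 0.001 tilt [-0.001  0.   ] t 3.1
```

View pics/z1.png

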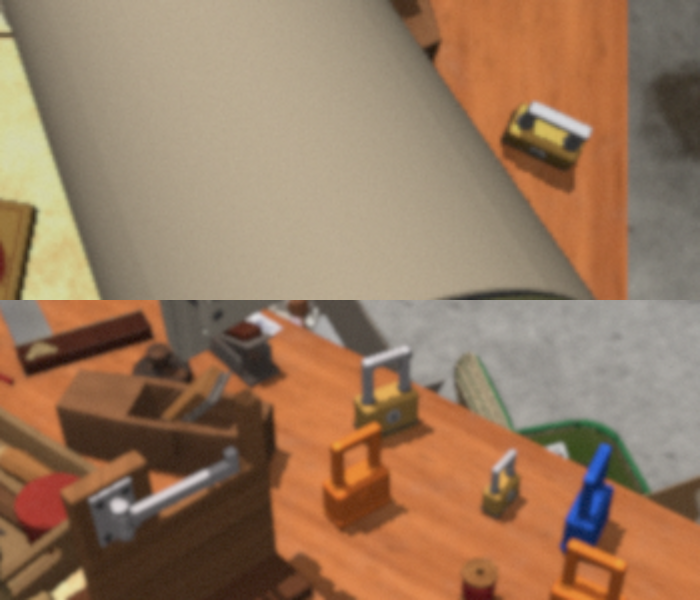

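The top view is covered by the arm. In the scene view the hook is still folded and the finger is just entering above, at crop (200,310). Next I'll move behind the hook and go down.

```bash
python3 -m handwheel '[[[0.44, 0.18, 0, 0, 0, 0], [0, 0, 1.2, 0, 0, 0], [0, 0, 1.2, 0, 0, 0], [0, 0, 0.8, 0, 0, 0], [0, 0, 0.8, 0, 0, 0], [0, 0, 0.6, 0, 0, 0], [0, 0, 0, 0, 0, 0]]]'
python3 - <<'E'
from h import *
s=robot.read_state();print(loc(s["tool_pos"]),s["contact_force"])
p=np.array([-12,55.])
for t in [.1,.3,.5,.7,.9,1.1,1.3,1.45,1.571]:
    d=np.array([-np.sin(t),-np.cos(t)]);n=np.array([np.cos(t),-np.sin(t)]);h=17.5*np.cos(t)+7.5*np.sin(t)
    print(t,(p+70*d+(4+h)*n).round(1))
b=robot.get_image("scene")[:,:,::-1];cv2.imwrite("pics/z2.png",cv2.resize(b[150:350,100:300],(600,600)))
E
```

```text
clock: 3.9
tool_pos: [615.0, 76.8, 149.7]
orientation: [-2.409, -2.014, 0.004]
contact_force: [-0.9, -0.5, -0.4]
width: 0.7
gripper_force: 0.0
[ 11.3 -19.5] [-0.91587598 -0.54078874 -0.37697025]
0.1 [  3.1 -16.9]
0.3 [-10.8 -18.7]
0.5 [-25.4 -17.4]
0.7 [-40.1 -12.9]
0.9 [-53.9  -4.8]
1.1 [-65.9   6.7]
1.3 [-75.2  20.9]
1.45 [-79.9  33.1]
1.571 [-82.   43.5]
```

View pics/z2.png

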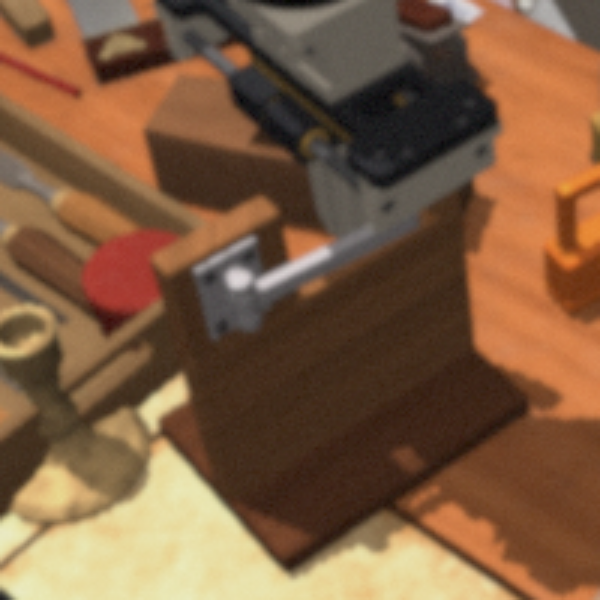

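The fingers are down in the notch behind the arm, crossing it near (390,230). Nothing is pressing. Next I'll swing the hook out.

Converted, -14.5 mm is -0.58, -14 mm is -0.56.

```bash
python3 -m handwheel '[[[0.04, -0.32, 0, 0, 0, 0], [0, -0.56, 0, 0, 0, 0], [0.06, -0.58, 0, 0, 0, 0], [0.18, -0.58, 0, 0, 0, 0], [0.32, -0.56, 0, 0, 0, 0], [0.46, -0.48, 0, 0, 0, 0], [0.56, -0.36, 0, 0, 0, 0], [0, 0, 0, 0, 0, 0]]]'
python3 -m handwheel '[[[0.24, -0.12, 0, 0, 0, 0], [0.24, -0.08, 0, 0, 0, 0], [0.24, -0.04, 0, 0, 0, 0], [0.12, 0, 0, 0, 0, 0], [0, 0, 0, 0, 0, 0]]]'
python3 - <<'E'
from h import *
s=robot.read_state();print(loc(s["tool_pos"]),s["contact_force"])
b=robot.get_image("scene")[:,:,::-1];cv2.imwrite("pics/z3.png",cv2.resize(b[150:350,100:300],(600,600)))
E
```

```text
clock: 4.75
tool_pos: [536.8, 134.5, 151.9]
orientation: [-2.405, -2.019, -0.001]
contact_force: [-0.2, -0.1, 0.1]
width: 0.4
gripper_force: 0.0
clock: 5.25
tool_pos: [536.1, 153.7, 151.5]
orientation: [-2.409, -2.015, -0.0]
contact_force: [-0.1, 0.7, -0.0]
width: 0.6
gripper_force: 0.0
[-80.3  41.8] [-0.07007979  0.6520071  -0.03273393]
```

View pics/z3.png

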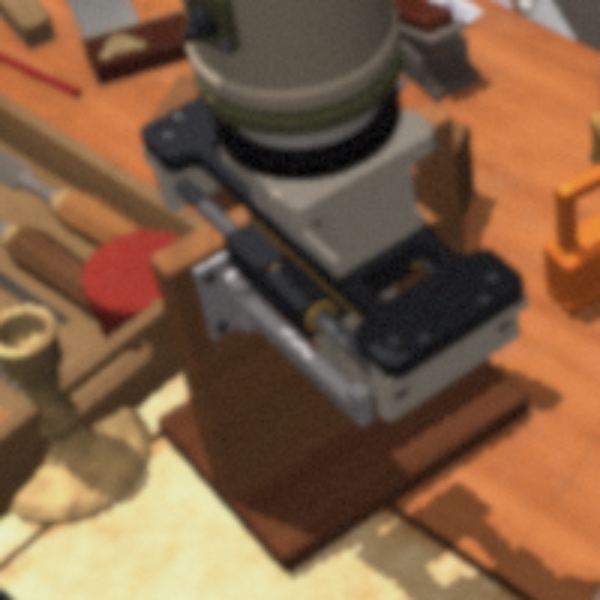

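The hook is now almost square: arm from (240,265) to tip (365,400), with light contact. Next I'll nudge it to its stop, watching the force.

```bash
for i in 1 2 3; do python3 -m handwheel '[[[0.04, 0, 0, 0, 0, 0], [0, 0, 0, 0, 0, 0]]]' | grep -E "pos|force: \["; done
```

```text
tool_pos: [536.3, 154.0, 151.5]
contact_force: [0.6, -0.1, 0.8]
tool_pos: [536.5, 155.0, 151.6]
contact_force: [0.4, -1.0, -0.3]
tool_pos: [536.6, 156.1, 151.6]
contact_force: [-0.4, -0.9, -0.0]
```

```bash
for i in 1 2 3 4; do python3 -m handwheel '[[[0.06, 0, 0, 0, 0, 0], [0, 0, 0, 0, 0, 0]]]' | grep -E "pos|force: \["; done
```

```text
tool_pos: [536.6, 156.4, 151.5]
contact_force: [-1.1, -4.5, 2.5]
tool_pos: [536.6, 156.5, 151.5]
contact_force: [-2.2, -8.0, 6.1]
tool_pos: [536.6, 156.5, 151.5]
contact_force: [-2.4, -12.5, 8.5]
tool_pos: [536.6, 156.6, 151.5]
contact_force: [-4.4, -16.0, 10.2]
```

The stop is reached at 16 N. Next I'll back off, rise, and head for the padlock.

Converted, -40 mm is -1.6, -20 mm is -0.8.

```bash
python3 -m handwheel '[[[-0.32, 0, 0, 0, 0, 0], [-0.8, 0, 0, 0, 0, 0], [0, 0, -1.2, 0, 0, 0], [0, 0, -1.6, 0, 0, 0], [-1.6, 0, -1.2, 0, 0, 0], [-1.8, 0, 0, 0, 0, 0], [-1.8, 0, 0, 0, 0, 0], [-1.8, 0, 0, 0, 0, 0]]]' 90
python3 - <<'E'
from h import *
print(loc((536.6,156.5)))
delta((619.6,-180.3),260,np.arctan2(42.5,21))
E
```

```text
clock: 7.5
tool_pos: [501.7, -38.9, 252.1]
orientation: [2.408, 2.016, 0.003]
contact_force: [-0.2, -0.2, 0.0]
width: 60.2
gripper_force: 0.0
[-80.4  44.6]
shift [-118.5  141.    -7.7] yaw -0.177 rz -1.289 tilt [0.002 0.   ] t 7.5
```

Converted, 35 mm is 1.4, -30 mm is -1.2, -0.15 rad is -1.5.

```bash
python3 -m handwheel '[[[-1.2, 1.4, -0.08, 0, 0, 0], [-1.2, 1.4, -0.08, 0, 0, 0], [-1.2, 1.4, -0.08, 0, 0, 0], [-1.16, 1.44, -0.08, 0, 0, 0], [0, 0, 0, 0, 0, -1.5], [0, 0, 0, 0, 0, -1.5], [0, 0, 0, 0, 0, -1.5], [0, 0, 0, 0, 0, -1.5]]]' >/dev/null
python3 -m handwheel '[[[0, 0, 0, 0, 0, -1.5], [0, 0, 0, 0, 0, -1.5], [0, 0, 0, 0, 0, -1.5], [0, 0, 0, 0, 0, -1.5], [0, 0, 0, 0, 0, -0.9], [0, 0, 0, 0, 0, 0], [0, 0, 0, 0, 0, 0]]]'
python3 - <<'E'
from h import *
delta((619.6,-180.3),260,np.arctan2(42.5,21))
a=robot.get_image("top")[:,:,::-1];b=robot.get_image("scene")[:,:,::-1]
cv2.imwrite("pics/top4.png",a);cv2.imwrite("pics/scene4.png",b)
o=np.zeros((600,800,3),np.uint8);o[:300,:700]=cv2.resize(a[130:250,180:460],(700,300),interpolation=2);o[300:]=cv2.resize(b[140:290,120:520],(800,300),interpolation=2);cv2.imwrite("pics/z4.png",o)
E
```

```text
clock: 9.0
tool_pos: [619.6, -179.7, 259.5]
orientation: [0.719, 3.058, 0.001]
contact_force: [-0.0, -0.8, -0.1]
width: 89.7
gripper_force: 0.0
shift [-0.2 -0.6 -0.5] yaw 1.109 rz -0.003 tilt [0.    0.001] t 9.0
```

View pics/z4.png

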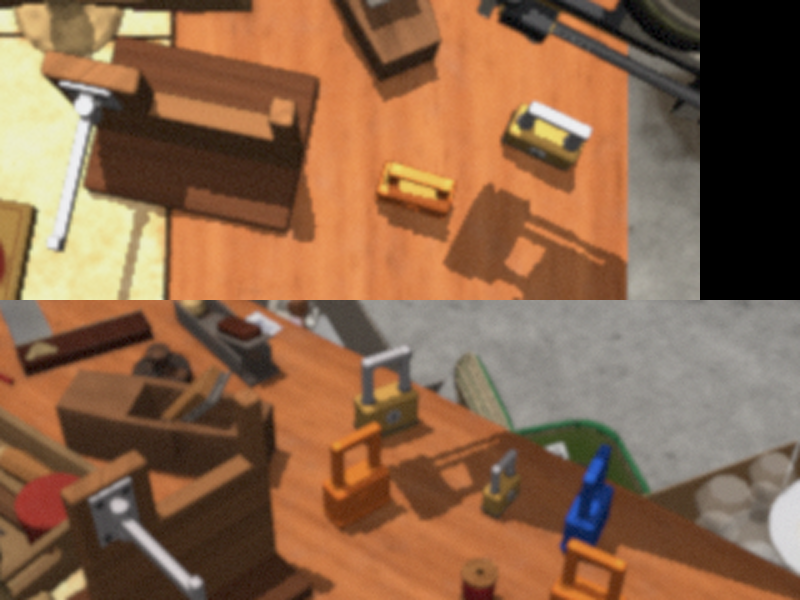

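The top view shows the hook square out, pin at crop (87,105) and tip at (57,243). The padlock is untouched at (548,130). Next I'll measure the arm line and recheck the padlock before going down.

Run:
```python
from h import *
a=cv2.imread("pics/top4.png")
for r in white(a,(195,175,225,235))[:1]:
    print(*r)
    for q in r[2]: print(q,ray("top",q,177),loc(ray("top",q,177)))
    print(ray("top",r[0],176),loc(ray("top",r[0],176)))
# padlock body corners: yellow mask
h=cv2.cvtColor(a[165:205,375:420],cv2.COLOR_BGR2HSV)
m=((h[...,0]>18)&(h[...,0]<35)&(h[...,1]>90)&(h[...,2]>50)).astype(np.uint8)
w=white(a,(380,165,420,200))[0];print(w[0],ray("top",w[0],96),[ray("top",q,96).tolist() for q in w[2]])
c=max(cv2.findContours(m,0,1)[0],key=cv2.contourArea);r=cv2.minAreaRect(cv2.convexHull(c));b=cv2.boxPoints(r)+[375,165]
print("body",r,[ray("top",q,46).tolist() for q in b])
for z in(0,46,96):print(proj("top",(619.6,-180.3,z)),proj("scene",(619.6,-180.3,z)))
for y in (-85,85): print(proj("top",(*st(0,y),200)),proj("top",(*st(-50,y),18)))
```

```text
[207.4 202. ] [ 6.3 56. ] [[197.4 228.3]
 [211.2 174. ]
 [217.3 175.6]
 [203.5 229.9]]
[197.4 228.3] [511.8 181.7] [-109.3   64.9]
[211.2 174. ] [604.2 161.2] [-14.7  61.5]
[217.3 175.6] [601.6 150.8] [-15.4  50.8]
[203.5 229.9] [509.2 171.5] [-110.    54.4]
[556.6 166.5] [-62.5  58.1]
[403.5 177.5] [ 619.6 -180. ] [[625.9, -156.5], [634.3, -160.7], [613.3, -203.4], [604.9, -199.3]]
body ((24.200000762939453, 18.600000381469727), (15.205260276794434, 8.049844741821289), 26.56505012512207) [[616.9, -163.9], [631.4, -171.0], [618.2, -198.0], [603.7, -190.8]]
(np.float64(394.9), np.float64(186.8)) (np.float64(312.2), np.float64(204.7))
(np.float64(398.9), np.float64(182.6)) (np.float64(312.2), np.float64(187.4))
(np.float64(403.7), np.float64(177.5)) (np.float64(312.3), np.float64(167.5))
(np.float64(297.5), np.float64(179.7)) (np.float64(295.6), np.float64(221.4))
(np.float64(196.1), np.float64(159.7)) (np.float64(212.9), np.float64(205.1))
```

Converted, 45 mm is 1.8, 20 mm is 0.8.

```bash
python3 -m handwheel '[[[0, 0, 1.6, 0, 0, 0], [0, 0, 1.8, 0, 0, 0], [0, 0, 1.6, 0, 0, 0], [0, 0, 1.2, 0, 0, 0], [0, 0, 0.88, 0, 0, 0], [0, 0, 0.8, 0, 0, 0], [0, 0, 0, 0, 0, 0]]]' 92
python3 -m handwheel '[[[0, 0, 0, 0, 0, 0], [0, 0, 0, 0, 0, 0], [0, 0, 0, 0, 0, 0], [0, 0, 0, 0, 0, 0], [0, 0, 0, 0, 0, 0], [0, 0, 0, 0, 0, 0], [0, 0, 0, 0, 0, 0], [0, 0, 0, 0, 0, 0]]]' 40 30
```

```text
clock: 9.8
tool_pos: [618.1, -179.5, 60.2]
orientation: [-0.715, -3.055, 0.0]
contact_force: [0.0, -0.7, 0.2]
width: 92.0
gripper_force: 0.0
clock: 10.6
tool_pos: [619.6, -180.0, 62.9]
orientation: [0.714, 3.059, -0.0]
contact_force: [-0.6, -0.6, 4.9]
width: 49.6
gripper_force: 30.0
```

Converted, -25 mm is -1, -15 mm is -0.6, -0.14 rad is -1.4.

```bash
python3 -m handwheel '[[[0, 0, -0.6, 0, 0, 0], [0, 0, -1.2, 0, 0, 0], [0, 0, -1.2, 0, 0, 0], [0, 0, -1.2, 0, 0, 0], [0, 0, -1, 0, 0, 0], [0, 0, 0, 0, 0, -1.4], [0, 0, 0, 0, 0, -1.4], [0, 0, 0, 0, 0, 0]]]'
python3 - <<'E'
from h import *
print(st(-150,56.5));delta(st(-150,56.5),185,PSI-.01+np.pi/2)
E
```

```text
clock: 11.4
tool_pos: [618.9, -180.1, 193.0]
orientation: [-0.278, -3.129, -0.0]
contact_force: [-0.9, -0.7, -4.0]
width: 49.6
gripper_force: 30.0
[470.28656   180.8536172]
shift [209.8 329.1   8.2] yaw 1.394 rz 0.016 tilt [-0.001  0.   ] t 11.4
```

Converted, 36 mm is 1.44, 30 mm is 1.2, 0.008 rad is 0.08.

```bash
python3 -m handwheel '[[[0.8, 0.96, 0, 0, 0, 0], [1.2, 1.44, 0, 0, 0, 0.08], [1.2, 1.4, 0, 0, 0, 0.08], [1.2, 1.4, 0, 0, 0, 0], [1.2, 1.4, 0, 0, 0, 0], [1.2, 1.4, 0, 0, 0, 0], [0, 0, 0, 0, 0, 0]]]'
python3 -m handwheel '[[[0.4, 1.2, 0, 0, 0, 0], [0.4, 1.2, 0.08, 0, 0, 0], [0.4, 1.2, 0.08, 0, 0, 0], [0.32, 1, 0.16, 0, 0, 0], [0.12, 0.56, 0, 0, 0, 0], [0, 0, 0, 0, 0, 0], [0, 0, 0, 0, 0, 0]]]'
python3 - <<'E'
from h import *
s=robot.read_state();print(loc(s["tool_pos"]));delta(st(-150,56.5),172,PSI-.01+np.pi/2)
a=robot.get_image("top")[:,:,::-1];b=robot.get_image("scene")[:,:,::-1]
cv2.imwrite("pics/top5.png",a);cv2.imwrite("pics/scene5.png",b)
o=np.zeros((600,800,3),np.uint8);o[:,:400]=cv2.resize(a[150:300,150:250],(400,600),interpolation=2);o[:,400:]=cv2.resize(b[170:350,120:240],(400,600),interpolation=2);cv2.imwrite("pics/z5.png",o)
E
```

```text
clock: 12.1
tool_pos: [487.0, 54.1, 193.6]
orientation: [-0.299, -3.127, -0.003]
contact_force: [0.9, -0.9, -4.0]
width: 50.0
gripper_force: 30.0
clock: 12.8
tool_pos: [474.9, 181.9, 184.5]
orientation: [-0.308, -3.126, 0.002]
contact_force: [0.2, -1.4, -3.2]
width: 49.7
gripper_force: 30.0
[-145.7   58.4]
shift [ 4.3 -1.9 12.5] yaw 1.375 rz -0.003 tilt [-0.    -0.001] t 12.8
```

View pics/z5.png

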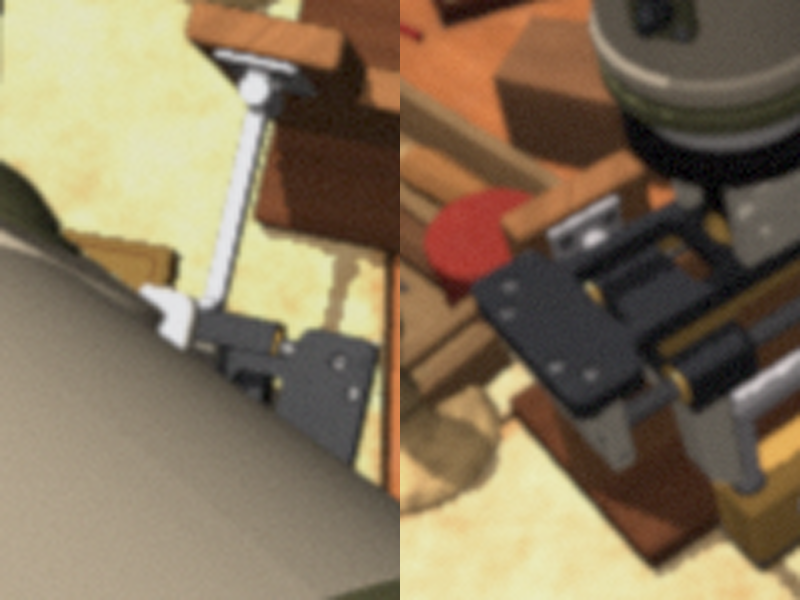

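The top view shows the bare hook tip at (210,300), just ahead of the held padlock. The gripper straddles the hook line, and the padlock is at lower right in the scene view. Next I'll lower it to threading height and slide it on.

Converted, -1.9 mm is -0.076, -10 mm is -0.4.

```bash
python3 -m handwheel '[[[0, -0.076, 0.24, 0, 0, 0], [0, 0, 0.26, 0, 0, 0], [-0.4, 0, 0, 0, 0, 0], [-0.4, 0, 0, 0, 0, 0], [-0.4, 0, 0, 0, 0, 0], [0, 0, 0, 0, 0, 0], [0, 0, 0, 0, 0, 0]]]'
python3 -m handwheel '[[[-0.44, 0, 0, 0, 0, 0], [-0.44, 0, 0, 0, 0, 0], [0, 0, 0, 0, 0, 0], [0, 0, 0, 0, 0, 0]]]'
python3 - <<'E'
from h import *
s=robot.read_state();print(loc(s["tool_pos"]));delta(st(-72,56.5),172,PSI-.01+np.pi/2)
a=robot.get_image("top")[:,:,::-1];b=robot.get_image("scene")[:,:,::-1]
cv2.imwrite("pics/top6.png",a);cv2.imwrite("pics/scene6.png",b)
o=np.zeros((600,800,3),np.uint8);o[:,:400]=cv2.resize(a[150:300,150:250],(400,600),interpolation=2);o[:,400:]=cv2.resize(b[170:350,120:240],(400,600),interpolation=2);cv2.imwrite("pics/z6.png",o)
E
```

```text
clock: 13.6
tool_pos: [504.0, 175.2, 172.0]
orientation: [-0.306, -3.126, -0.0]
contact_force: [-0.5, 0.1, -3.3]
width: 50.0
gripper_force: 30.0
clock: 14.0
tool_pos: [525.5, 170.9, 171.9]
orientation: [-0.306, -3.126, -0.0]
contact_force: [-0.8, 0.8, -2.3]
width: 49.4
gripper_force: 30.0
[-93.9  56.8]
shift [-21.9  -0.   -0.1] yaw 1.375 rz -0.002 tilt [-0.  0.] t 14.0
```

View pics/z6.png

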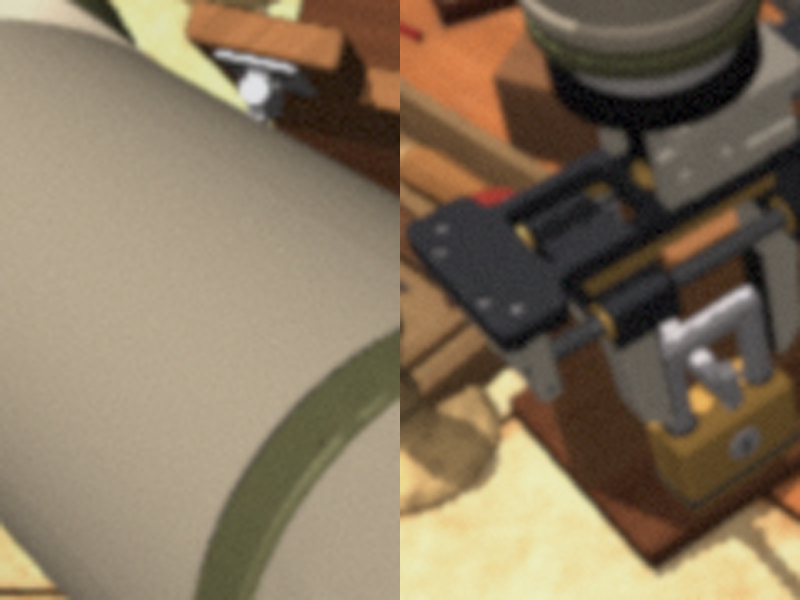

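The scene view shows the hook's upturned tip (710,365) passing through the shackle, about midway between the legs at (680,380) and (760,350). There is no contact. Next I'll slide it to the rest point and lower it.

Converted, 4 mm is 0.16, -11 mm is -0.44.

```bash
python3 -m handwheel '[[[-0.44, 0, 0, 0, 0, 0], [-0.44, 0, 0, 0, 0, 0], [0, 0, 0.24, 0, 0, 0], [0, 0, 0.24, 0, 0, 0], [0, 0, 0.16, 0, 0, 0], [0, 0, 0, 0, 0, 0], [0, 0, 0, 0, 0, 0]]]'
for i in 1 2 3; do python3 -m handwheel '[[[0, 0, 0.04, 0, 0, 0], [0, 0, 0, 0, 0, 0], [0, 0, 0, 0, 0, 0]]]' | grep -E "pos|force: \["; done
python3 - <<'E'
from h import *
print(proj("scene",(*st(-105.5,56.5),186)),loc(robot.read_state()["tool_pos"]))
E
```

```text
clock: 14.8
tool_pos: [546.6, 166.9, 155.9]
orientation: [-0.305, -3.126, 0.0]
contact_force: [0.2, 0.6, -3.4]
width: 49.7
gripper_force: 30.0
tool_pos: [547.0, 166.8, 155.2]
contact_force: [0.1, -0.3, -3.2]
tool_pos: [546.9, 166.7, 154.1]
contact_force: [0.0, -0.5, -3.8]
tool_pos: [546.9, 166.8, 153.1]
contact_force: [-1.3, 0.2, -3.4]
(np.float64(217.0), np.float64(280.2)) [-72.1  56.6]
```

```bash
for i in 1 2; do python3 -m handwheel '[[[0, 0, 0.04, 0, 0, 0], [0, 0, 0, 0, 0, 0], [0, 0, 0, 0, 0, 0]]]' | grep -E "pos|force: \["; done
python3 - <<'E'
from h import *
f=lambda p:(round((p[0]-120)/.3+400),round((p[1]-170)/.3))
for dy in(-25,0,25):print(dy,f(proj("scene",(*st(-99,56.7+dy),205))))
for dy in(-4,0,4):print("tip",dy,f(proj("scene",(*st(-110,56.1+dy),186))))
E
```

```text
tool_pos: [547.0, 166.8, 152.7]
contact_force: [-2.6, -1.7, 5.5]
tool_pos: [547.1, 166.9, 152.5]
contact_force: [-4.7, -4.1, 14.8]
-25 (758, 297)
0 (708, 328)
25 (656, 361)
tip -4 (739, 368)
tip 0 (731, 373)
tip 4 (723, 378)
```

Contact is made at the expected height. Next I'll ease off 1 mm and open gently.

Converted, -1.3 mm is -0.052.

```bash
python3 -m handwheel '[[[0, 0, -0.052, 0, 0, 0], [0, 0, 0, 0, 0, 0]]]' | grep -E "pos|force"
python3 -m handwheel '[[[0, 0, 0, 0, 0, 0], [0, 0, 0, 0, 0, 0], [0, 0, 0, 0, 0, 0], [0, 0, 0, 0, 0, 0], [0, 0, 0, 0, 0, 0], [0, 0, 0, 0, 0, 0], [0, 0, 0, 0, 0, 0], [0, 0, 0, 0, 0, 0]]]' 60
python3 - <<'E'
from h import *
b=robot.get_image("scene")[:,:,::-1]
cv2.imwrite("pics/z7.png",cv2.resize(b[170:350,120:280],(710,600),interpolation=2))
E
```

```text
tool_pos: [547.1, 166.9, 152.7]
contact_force: [-1.3, -0.6, 4.8]
gripper_force: 30.0
clock: 17.3
tool_pos: [546.9, 166.7, 152.4]
orientation: [-0.306, -3.127, 0.0]
contact_force: [0.9, 0.7, -0.2]
width: 59.9
gripper_force: 0.0
```

View pics/z7.png

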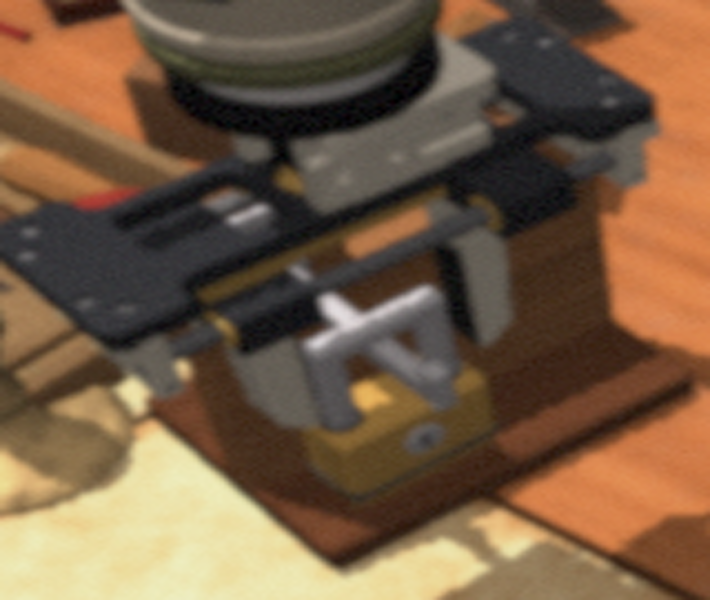

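The padlock hangs level on the arm, bar from (310,345) to (435,295), with the arm crossing near the middle at (365,330). Next I'll open fully and withdraw upward.

Converted, -40 mm is -1.6, -30 mm is -1.2.

```bash
python3 -m handwheel '[[[0, 0, 0, 0, 0, 0], [0, 0, 0, 0, 0, 0], [0, 0, 0, 0, 0, 0], [0, 0, -0.4, 0, 0, 0], [0, 0, -0.8, 0, 0, 0], [0, 0, -1.2, 0, 0, 0], [0, 0, -1.6, 0, 0, 0], [0, 0, -1.6, 0, 0, 0]]]' 80
python3 -m handwheel '[[[0, -1.6, 0, 0, 0, 0], [0, -1.8, 0, 0, 0, 0], [0, -1.8, 0, 0, 0, 0], [0, -1.8, 0, 0, 0, 0], [0, -1.8, 0, 0, 0, 0], [0, 0, 0, 0, 0, 0], [0, 0, 0, 0, 0, 0], [0, 0, 0, 0, 0, 0]]]' | grep -E "clock|pos|force"
python3 - <<'E'
from h import *
a=robot.get_image("top")[:,:,::-1];b=robot.get_image("scene")[:,:,::-1]
o=np.zeros((600,800,3),np.uint8);o[:,:400]=cv2.resize(a[130:250,180:260],(400,600),interpolation=2);o[:,400:]=cv2.resize(b[170:350,120:240],(400,600),interpolation=2);cv2.imwrite("pics/z8.png",o)
E
```

```text
clock: 18.15
tool_pos: [546.5, 166.9, 294.4]
orientation: [-0.304, -3.126, -0.0]
contact_force: [1.2, -0.5, -0.3]
width: 79.9
gripper_force: 0.0
clock: 18.95
tool_pos: [504.7, -47.8, 293.0]
contact_force: [-0.1, -0.2, 0.2]
gripper_force: 0.0
```

View pics/z8.png

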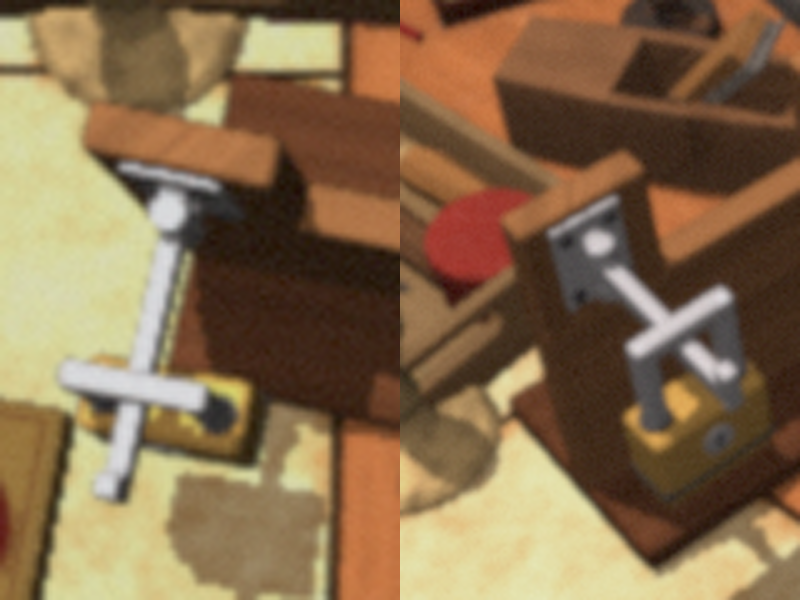

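The padlock hangs level and centred, with its bar at (135,385) on the arm in the top view. The hook is square out and the gripper is clear. Next I'll hand in.

```bash
python3 -m handwheel '[[[0, 0, 0, 0, 0, 0], [0, 0, 0, 0, 0, 0], [0, 0, 0, 0, 0, 0], [0, 0, 0, 0, 0, 0], [0, 0, 0, 0, 0, 0]]]' | head -1; python3 -c "
from workcell import robot
print(robot.close_job())"
```

```text
clock: 19.55
the job is handed in; nothing more can be done
None
```

The hook is swung out to its stop, and the large brass padlock hangs level and free on it by its shackle; I handed the job in at about 19.6 s, with the smaller padlock, cotton reel and ink bottle left alone.

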